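# Turn a dipole probe on edge in a vee rest and thread it home in the antenna mount

## Robot

A 6-joint arm with a two-finger parallel gripper is mounted at the origin on a cart in front of the work surface, level with it; the furniture and walls round the work are solid. World frame = base frame: x ahead of the robot, y to its left, z up, the work surface at z = 0. Lengths are in m, angles in rad, forces in N, time in s.
With the tool pointing down it reaches from about 0.225 to 0.875 m from the base axis. Payload 3.4 kg.
Tool frame: the origin (TCP) lies midway between the tips of the shut fingers; the grasp point (between the pads) lies 19 mm behind it (pinch_z is the distance from the TCP to the grasp point, in m); z points along the fingers, y is the line along which they close (so a half turn about z gives the same grasp; the last joint's range is limited). The gripper opens to 85 mm and grips with 20 to 120 N. Pads are 22 mm wide; open, the fingers measure 114 mm over their backs; the gripper's body (76 mm by 85 mm) begins 54 mm behind the grasp point. The pads swing forward as they close: fully open they stand 13 mm farther back than shut.
Start: joints at [1.056, 0.276, 1.505, -0, 1.361, -0.121], TCP at [0.221, 0.531, 0.231] pointing down, gripper open.
Joint ranges: [-2.89, 2.89], [-0.75, 2.08], [0.22, 2.7], [-1.18, 4.32], [0.11, 2.71], [-2.7, 2.7]. Speed limits (rad/s): [2.57, 2.57, 3.14, 3.14, 3.14, 3.14].

## Interface

Orientations are given as a unit quaternion [w, x, y, z].
In Python, from rig import get_state, get_image, sign_off, pinch_z gives the robot as it stands.
- The arm moves only by the tool send_rows, never from a script. Its argument "steps" is one flat list of numbers, 5 for each row, row after row: the gripper's target within -1 to 1 (fully open at 1, half-way at 0, shut at -1), then the shift along the tool's x, y, z in cm, then the turn about the tool's z in degrees. In form: [gripper, x, y, z, roll, gripper, x, y, z, roll, ...]. A call has 1 to 12 rows; each row shifts and turns the commanded pose from where the row before left it, along the tool's axes as they then stand; what a row does not reach is not made up. A row lasts 1/10 s, in which the tool goes at most 50 mm and 8.59 degrees, less where a joint would pass 70% of its speed; a pose out of reach is approached as far as the arm can. A call is refused whole if a number of a shift passes 5 or a number of a turn 8.59, either way. A call with a gripper value outside its range is refused whole. The fingers move at their own pace and stop on an object; "newtons" is the grip in N (left out, the last holds). Time passes only in rows, so rows that do not move let the fingers close. It gives the time, the measured TCP pose, the force, the opening and the grip force at its end, in the units of the state.
- get_state(): the state, without advancing time (a new reading comes with each control period).
- get_image(name): name is "scene" or "top" or "wrist"; returns a dict with "color" (400x640x3 uint8, red, green, blue), "mtx" (3x3 intrinsics, pixels), "T" (4x4, takes a point from camera to world coordinates); the wrist camera has in their place "mount" (4x4, takes a point from camera to tool coordinates, whose origin is the TCP and whose axes are the flange's). Camera axes: x right, y down, z forward; pixel columns grow to the right and rows downward; lengths in m; the calibration is good to about 2 mm. A picture is of the moment at which its call begins: read the wrist's pose just before it. There is no depth.
- sign_off(): hands the job in; it is judged then, once.
The state is a dict: "clock": time; "qpos": joint angles; "qd": joint speeds; "effort": joint torques, N m; "position": TCP position; "ee_rot": TCP orientation; "contact_force": force on the tool from outside, world axes, zero at the start; "moment": the same for the moment, N m; "width": finger opening in m; "gripper_force": force on a finger pad.
Only numpy, scipy, OpenCV 4.12 (cv2) and the standard library are available. Lean on these libraries where they do the work, as an engineer would, in place of code of your own. Each camera call takes 0.05 s, during which the arm holds its last target. There are 200 camera calls.

## Task

The dipole probe lies flat on the white riser, but the antenna mount takes its flat tongue only on edge, with the dipole upright. Lay the probe in the vee rest so that it leans there at 45 degrees and let it go, take it again the other way so that you can turn it on edge, then thread its tongue through the slot of the mount until its shoulder is fully home against the mount's face, and let go. Leave the solder reel, the torque wrench and the screw tin where they are.

Things in the scene. Friction and masses are not known exactly. Their poses are not given: they have to be found in the camera images.
- probe: Dipole probe, about 0.14 kg, a flat T lying flat on the white riser (its top is 140 mm above the bench). Origin: middle of its aluminium body, half thickness (7 mm above the riser). x along it to the tongue, y across its width, z out of a broad face. Body 24 mm wide (y), 14 mm thick (z), x from -64 to +64 mm; grip it near its middle, across 24 or across 14 mm. Same shape either way up.
- probe_shoulder (a point): On the probe's axis, front face of its shoulder flange (38 mm in y, 14 mm in z, x from +56 to +64 mm), so 64 mm ahead of the probe's origin; axes as the probe's. This face meets the mount's face when home.
- probe_tip (a point): Free end of the probe's steel tongue, on its axis, 130 mm ahead of the probe's origin. The tongue is 66 mm long, 18 mm wide (y) and 10 mm thick (z), starting at the shoulder face.
- probe_dipole (a point): Middle of the black cross dipole at the probe's rear, 71 mm behind its origin: rods of 12 mm diameter along y, 84 mm from end to end; a small brass plug reaches 18 mm further back.
- rest: Vee rest, fixed: grey foot 130 x 70 x 10 mm, two upright aluminium saddles, each 14 mm thick, centred at x = -40 and +40 mm, with 66 mm open between them for the fingers. Origin on the riser's top under the foot's middle; x along the valley (away from the robot), y across, z up. Saddle walls rise at 45 degrees to either side (a 90 degree vee), 34 mm long.
- rest_valley (a point): Bottom line of the vee, midway between the saddles, 65 mm above the riser's top; axes as the rest's. The probe's body lies across both saddles, its middle above this point, a broad face on one wall and a narrow side on the other; its axis is then 13.4 mm above this line and 3.5 mm towards the wall under the broad face.
- mount: Antenna mount, fixed: grey hub block 56 mm wide (y), 60 mm tall (z) and 50 mm deep (x), on a foot that reaches from x = -15 to +75 mm and 50 mm to each side. Origin on the riser's top below the middle of the front face (steel bezel, towards the robot); x points into the slot, level, away from the robot; y across, z up.
- mount_bore (a point): Centre of the slot in the plane of the mount's front face, 145 mm above the riser's top; axes as the mount's. The slot runs through along x: 20.6 mm tall (z), 12.6 mm wide (y), with a 3 mm 45 degree lead-in all round at the front. The probe's tongue enters along x with the probe's y upright (either way up).
- solder_reel: Reel of solder, 56 mm across, 36 mm tall, standing on the riser, loose bystander; origin under its middle.
- torque_wrench: Small torque wrench, 18 x 126 x 13 mm, lying on the bench in front at the right, loose bystander; origin under its middle, y along it.
- screw_tin: Round tin, 67 mm across, 27 mm tall, on the riser, loose bystander; origin under its middle.

How it is judged:
On the way:
1. the probe lies in both saddles of the vee rest, leaning about 45 degrees (30 to 60), let go and still (horizontal distance between probe and rest_valley below 0.03 m and y of probe in the frame of rest_valley between -0.008 and 0.008 m and z of probe in the frame of rest_valley between 0.008 and 0.019 m and angle between probe's own z axis and vertical between 0.52 and 1.05 rad and angle between the x axis of probe and the x axis of rest, either way round below 0.1 rad and contact force between the fingers and probe below 0.05 N and linear speed of probe below 0.02 m/s), for 0.2 s.
At the end, for the whole second after the job is handed in: The tongue is through the slot of the mount, the dipole upright (within 0.2 rad), the probe along the slot (within 0.1 rad), the centre of its shoulder face within 4 mm of the centre of the mount's face in each direction, let go and at rest (x of probe_shoulder in the frame of mount_bore between -0.004 and 0.004 m and y of probe_shoulder in the frame of mount_bore between -0.004 and 0.004 m and z of probe_shoulder in the frame of mount_bore between -0.004 and 0.004 m and angle between the y axis of probe and the z axis of mount, either way round below 0.2 rad and angle between the x axis of probe and the x axis of mount, either way round below 0.1 rad and contact force between the fingers and probe below 0.05 N and linear speed of probe below 0.01 m/s); the robot touches nothing.
It fails at once if the solder reel is pushed more than 30 mm from its place (distance of solder_reel from where it was at the start of the episode above 0.03 m).
It fails at once if the torque wrench is pushed more than 30 mm from its place (distance of torque_wrench from where it was at the start of the episode above 0.03 m).
It fails at once if the screw tin is pushed more than 30 mm from its place (distance of screw_tin from where it was at the start of the episode above 0.03 m).
It also fails if it takes over 58 s, if anything falls off the work surface, if the arm or the gripper's body presses on something with over 40 N, if the wrist force passes 120 N, or if a joint passes its speed limit or range.

## Working session

There is one attempt and no reset: what is moved stays moved. The work goes in short steps, Python scripts to look and compute and a tool call to move; the robot and the scene stay as the last step left them, time stands still between calls to the robot, and variables do not carry over. Pictures are saved under pics/ and viewed, at most 10 in all, crops included, and the job is handed in when it is done.

Besides the shell and the picture viewer there is one more tool, called after "Call:" by a JSON object that holds its "op" and its "data", one argument or row to a line. send_rows: Moves the arm, as the interface text tells. Its arguments: {"type":"object","properties":{"steps":{"type":"array"},"newtons":{"type":"number"}},"required":["steps"]}

```bash
mkdir -p pics
python3 - <<'E'
from rig import *
import cv2,numpy as np
s=get_state();print({k:np.round(v,3).tolist() for k,v in s.items()},pinch_z)
for n in("scene","top"):
    r=get_image(n);cv2.imwrite(f"pics/{n}0.png",r["color"][:,:,::-1]);print(n,np.round(r["mtx"],1).tolist(),np.round(r["T"],4).tolist())
r=get_image("wrist");print(r["mtx"],r["mount"])
E
```

```text
{'clock': 0.0, 'qpos': [1.056, 0.277, 1.506, -0.0, 1.361, -0.121], 'qd': [-0.0, 0.0, 0.001, 0.0, -0.0, -0.001], 'effort': [-0.001, -41.678, -24.58, -0.001, 0.011, -0.0], 'position': [0.22, 0.531, 0.23], 'ee_rot': [-0.0, 0.196, 0.981, -0.001], 'contact_force': [0.764, -0.491, 0.403], 'moment': [0.011, -0.03, 0.054], 'gripper_force': 0.0, 'width': 0.086} 0.0187
scene [[367.7, 0.0, 319.0], [0.0, 367.7, 197.3], [0.0, 0.0, 1.0]] [[0.8072, -0.4105, 0.4242, 0.1293], [-0.5902, -0.5474, 0.5934, -0.497], [-0.0114, -0.7293, -0.6841, 0.7596], [0.0, 0.0, 0.0, 1.0]]
top [[458.7, 0.0, 321.3], [0.0, 458.7, 193.7], [0.0, 0.0, 1.0]] [[-0.1121, -0.9733, 0.2005, 0.2802], [-0.9937, 0.1105, -0.0195, 0.0315], [-0.0031, -0.2014, -0.9795, 1.2598], [0.0, 0.0, 0.0, 1.0]]
[[351.10777917   0.         321.07897244]
 [  0.         351.10777917 200.38043501]
 [  0.           0.           1.        ]] [[ 1.44436271e-04 -9.46979021e-01 -3.21295368e-01  8.24538543e-02]
 [ 9.99999603e-01 -1.45560987e-04  8.78566710e-04 -1.55979323e-04]
 [-8.78752314e-04 -3.21295368e-01  9.46978624e-01 -1.40951833e-01]
 [ 0.00000000e+00  0.00000000e+00  0.00000000e+00  1.00000000e+00]]
```

View pics/scene0.png

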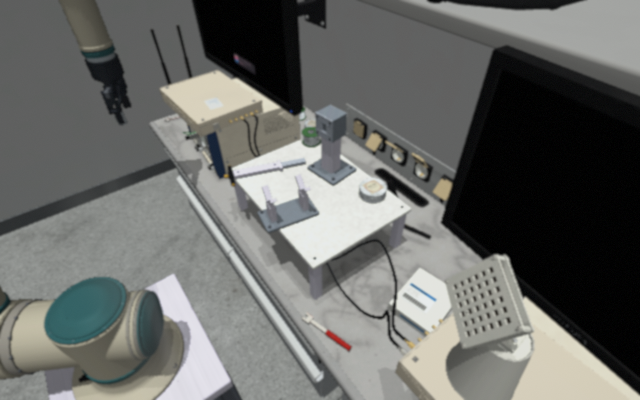

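View pics/top0.png

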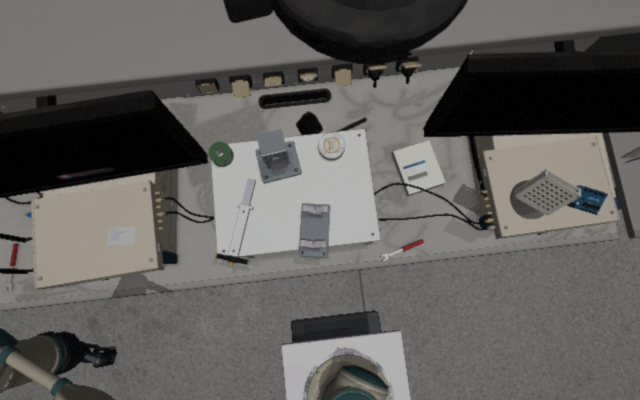

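The scene view shows the white riser with the vee rest (pixel 287,205), the mount (332,145), the reel (311,135), the tin (372,188) and the probe (270,168). In the top view the probe runs from its dipole (233,259) to its tip (250,185). The rest is at (315,230), the mount at (277,155), and the wrench lies on the bench at (402,250).

```bash
cat > h.py <<'E'
import numpy as np,cv2
from rig import *
from scipy.spatial.transform import Rotation as R
def tool():
    s=get_state();T=np.eye(4);T[:3,:3]=R.from_quat(np.roll(s["ee_rot"],-1)).as_matrix();T[:3,3]=s["position"];return T
def cam(n):
    W=tool();r=get_image(n);return r["color"],r["mtx"],(W@r["mount"] if n=="wrist" else r["T"])
def ray(K,T,uv,z):
    d=T[:3,:3]@np.linalg.solve(K,[uv[0],uv[1],1.]);o=T[:3,3];return o+d*(z-o[2])/d[2]
def proj(K,T,p):
    c=np.linalg.inv(T)@np.append(p,1);q=K@c[:3];return q[:2]/q[2]
E
python3 - <<'E'
from h import *
c,K,T=cam("top")
for n,uv,z in[("dip",(233,259),.147),("tip",(250,185),.147),("rest f",(313.5,257),.150),("rest b",(315.5,205),.150),("mount top",(272,141),.315),("mountfoot L",(262,180),.147),("mountfootR",(299,173),.147),("tin",(331,146),.167),("reel",(221,154),.176),("wrench",(402,250),0.01)]:
    print(n,np.round(ray(K,T,uv,z),3))
print(np.round(tool(),3).tolist())
cv2.imwrite("pics/t1.png",cv2.resize(c[120:275,205:385,::-1],None,fx=3.8,fy=3.8,interpolation=cv2.INTER_CUBIC))
E
```

```text
dip [0.372 0.238 0.147]
tip [0.55  0.183 0.147]
rest f [0.355 0.045 0.15 ]
rest b [0.481 0.027 0.15 ]
mount top [0.601 0.105 0.315]
mountfoot L [0.559 0.152 0.147]
mountfootR [0.567 0.059 0.147]
tin [ 0.621 -0.028  0.167]
reel [0.629 0.244 0.176]
wrench [ 0.356 -0.193  0.01 ]
[[-0.923, 0.384, -0.001, 0.22], [0.384, 0.923, -0.001, 0.531], [0.0, -0.001, -1.0, 0.231], [0.0, 0.0, 0.0, 1.0]]
```

View pics/t1.png

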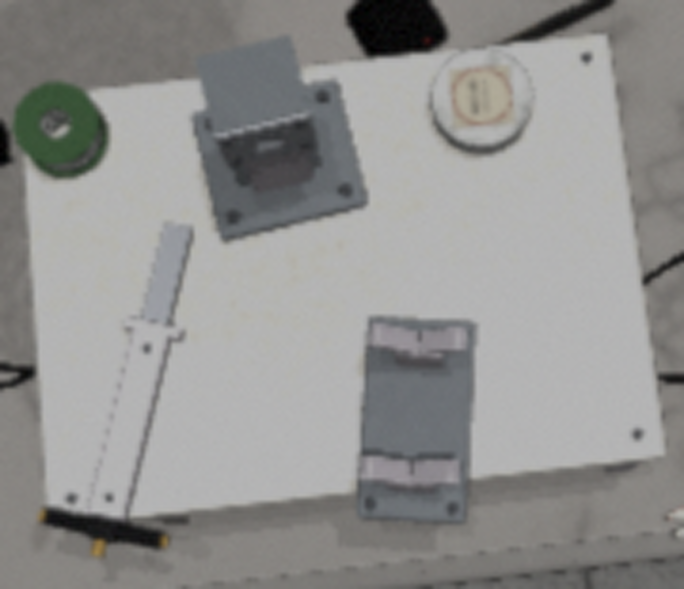

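The crop shows the probe from its dipole (105,527) to its tongue end (178,225). The rest foot corners are at (368,318), (476,321), (466,523) and (358,519). The mount foot corners are at (222,242), (366,203), (340,82) and (195,115).

Run:
```python
from h import *
c,K,T=cam("top")
P=lambda x,y,z:ray(K,T,(205+x/3.8,120+y/3.8),z)
d,t=P(105,527,.147),P(178,225,.147);u=(t-d)/np.linalg.norm(t-d)
print("probe",d,t,np.linalg.norm(t-d),np.degrees(np.arctan2(u[1],u[0])),"o",(d+71*u/1000+t-.13*u)/2)
for n,q in(("rest",[(368,318),(476,321),(466,523),(358,519)]),("mount",[(195,115),(340,82),(366,203),(222,242)])):
    w=np.array([P(*a,.150) for a in q]);v=(w[0]+w[1]-w[2]-w[3])[:2]
    print(n,w.mean(0),np.degrees(np.arctan2(v[1],v[0])),np.round(w[:,:2],3).tolist(),np.linalg.norm(v)/2)
```

```text
probe [0.37330757 0.23931004 0.147     ] [0.56416272 0.17723611 0.147     ] 0.20069594402300747 -18.016652062569307 o [0.44068163 0.21739723 0.147     ]
rest [0.41896593 0.03531539 0.15      ] -9.10405265389972 [[0.488, 0.06], [0.478, -0.01], [0.35, 0.012], [0.36, 0.079]] 0.12955221677364245
mount [0.59966367 0.10584574 0.15      ] 6.252631648860458 [[0.637, 0.16], [0.649, 0.062], [0.564, 0.053], [0.549, 0.149]] 0.0868115243950906
```

Call:
{"op": "send_rows", "data": {
  "steps": [1,0,0,-5,-4.6,1,0,0,-5,0,1,-4.4,-3.3,0,0,1,-4.4,-3.3,0,0,1,-4.4,-3.3,0,0,1,-4.4,-3.3,0,0,1,-4.4,-3.3,0,0,1,-4.4,-3.3,0,0,1,-4.3,-3.2,0,0,1,0,0,0,0,1,0,0,0,0]
}}

```text
clock: 1.35
position: [0.4229, 0.244, 0.3311]
ee_rot: [-0.0, 0.158, 0.987, 0.0]
contact_force: [0.2, 0.1, 0.7]
width: 0.0854
gripper_force: 0.0
```

Run:
```python
from h import *
c,K,T=cam("wrist");print(np.round(tool(),3).tolist());cv2.imwrite("pics/w1.png",c[:,:,::-1])
u=np.array([np.cos(-.3145),np.sin(-.3145)])
for k in(-.071,.13,0): print(proj(K,T,[*(np.array([.4407,.2174])+k*u),.147]))
```

```text
[[-0.951, 0.309, -0.001, 0.422], [0.309, 0.951, 0.001, 0.245], [0.001, 0.0, -1.0, 0.331], [0.0, 0.0, 0.0, 1.0]]
[299.05608599 123.98286398]
[303.14451155 310.83281298]
[300.67599526 198.0162444 ]
```

View pics/w1.png

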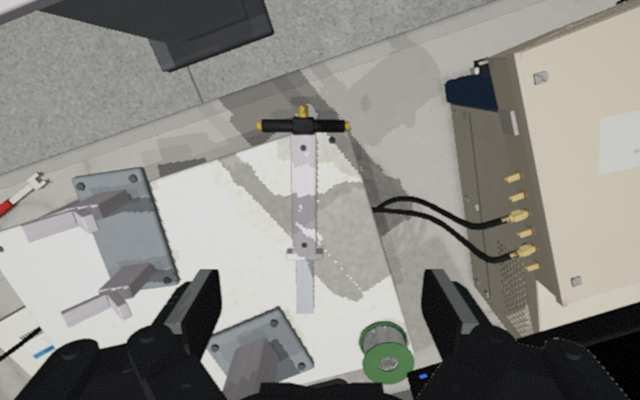

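The wrist view shows the dipole centred at (303,126), its rod ends at (260,125) and (348,127), and the tongue end at (305.5,312). Both are within about 4 px of the prediction.

Run:
```python
from h import *
r=get_image("wrist");W=tool();K=r["mtx"];T=W@r["mount"]
d,t=ray(K,T,(303,126),.147),ray(K,T,(305.5,312),.147);u=(t-d)/np.linalg.norm(t-d)
o=(d+.071*u+t-.13*u)/2
print(d,t,np.linalg.norm(t-d),np.degrees(np.arctan2(u[1],u[0])),o,W[:3,3]); print((W[:3,:3].T@(o-W[:3,3]))*100)
```

```text
[0.37500961 0.24359101 0.147     ] [0.5658775 0.1812343 0.147    ] 0.20079569810875061 -18.092260845285033 [0.4424021  0.22157382 0.147     ] [0.42182403 0.24558137 0.33125264]
[-2.71233656 -1.65838788 18.42231063]
```

Call:
{"op": "send_rows", "data": {
  "steps": [0.2,-2.7,-1.7,3,0,0.2,0,0,4,0,0.2,0,0,4,0,0.2,0,0,4,0,0.2,0,0,2,0,0.2,0,0,0,0,0.2,0,0,0,0,0.2,0,0,0,0],
  "newtons": 40
}}

```text
clock: 2.25
position: [0.4438, 0.2217, 0.163]
ee_rot: [0.002, 0.155, 0.988, 0.001]
contact_force: [-0.4, -0.5, -0.6]
width: 0.0515
gripper_force: 0.0
```

Call:
{"op": "send_rows", "data": {
  "steps": [0.2,0,0,1,0,0.2,0,0,0.8,0,0.2,0,0,0,0,-0.8,0,0,0,0,-0.8,0,0,0,0,-0.8,0,0,0,0,-0.8,0,0,0,0,-0.8,0,0,0,0,-0.8,0,0,0,0],
  "newtons": 40
}}

```text
clock: 3.15
position: [0.4432, 0.2205, 0.1437]
ee_rot: [0.0, 0.156, 0.988, 0.0]
contact_force: [0.4, -0.3, 2.2]
width: 0.0228
gripper_force: 41.0
```

Call:
{"op": "send_rows", "data": {
  "steps": [-0.8,0,0,-2,0,-0.8,0,0,-4,-3,-0.8,0,0,-4,-3,-0.8,0,0,-4,-3,-0.8,0.7,-2,-3,0,-0.8,0,-3,0,0,-0.8,0,-3,0,0,-0.8,0,-2,0,0,-0.8,0,0,0,0,-0.8,0,0,0,0]
}}

```text
clock: 4.15
position: [0.4201, 0.123, 0.313]
ee_rot: [-0.0, 0.079, 0.997, 0.001]
contact_force: [1.0, 0.9, -1.7]
width: 0.023
gripper_force: 40.6
```

Run:
```python
from h import *
c,K,T=cam("wrist");np.savez("w2.npz",K=K,T=T,W=tool());cv2.imwrite("pics/w2.png",c[:,:,::-1])
print(get_state()["position"],get_state()["width"])
```

```text
[0.42029362 0.12339217 0.31302613] 0.022758574698355065
```

View pics/w2.png

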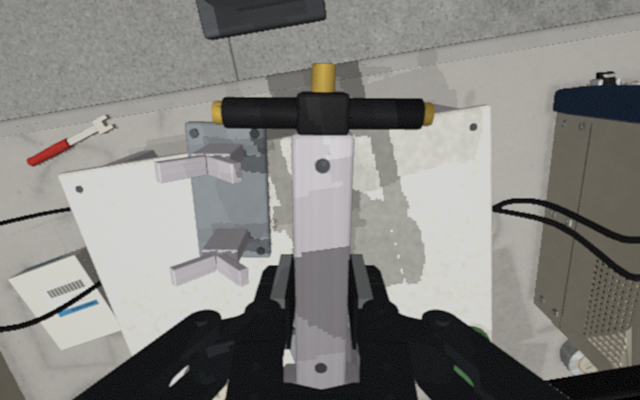

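The wrist view shows the probe held level, with its dipole at (322,112). The saddles are at about (200,168) and (212,268), and a crop will give the valley lines.

Run:
```python
import cv2
c=cv2.imread("pics/w2.png")[115:295,145:285];cv2.imwrite("pics/w2c.png",cv2.resize(c,None,fx=3.3,fy=3.3,interpolation=cv2.INTER_CUBIC))
```

```text
(no output)
```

View pics/w2c.png

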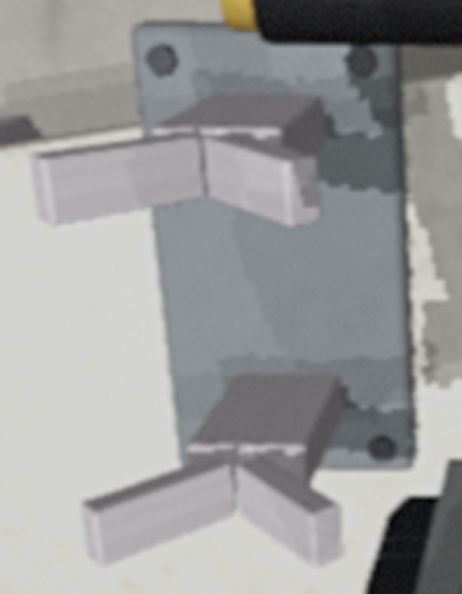

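The crop shows the valley lines at (201,135)–(205,198) for the near saddle and (235,455)–(236,515) for the far one.

Run:
```python
from h import *
f=np.load("w2.npz");K,T,W=f["K"],f["T"],f["W"]
P=lambda x,y:ray(K,T,(145+x/3.3,115+y/3.3),.205)
a,b,c,d=P(201,135),P(205,198),P(235,455),P(236,515)
print(a,b,c,d,np.linalg.norm(a-b),np.linalg.norm(d-c))
m=(a+b+c+d)/4;v=(c+d-a-b)/2;print(m,np.linalg.norm(v),np.degrees(np.arctan2(v[1],v[0])))
# held probe check: dipole & body centreline
D=ray(K,T,(323,112),W[2,3]+.0033);print("dip in tool",W[:3,:3].T@(D-W[:3,3]))
yw=np.degrees(np.arctan2(-W[1,0],-W[0,0]));print("yaw",yw,W[:3,3]); 
th=np.arctan2(v[1],v[0]);n=np.array([-np.sin(th),np.cos(th),0])
for off in(.008,):
    g=m+off*n;print(g,(W[:3,:3].T@(g-W[:3,3]))*100)
```

```text
[0.37581085 0.04648029 0.205     ] [0.38966066 0.04367586 0.205     ] [0.45223971 0.03433426 0.205     ] [0.46807246 0.03049433 0.205     ] 0.014130898220387897 0.016291742993140495
[0.42144592 0.03874619 0.205     ] 0.07844920865451663 -9.289703233324397
dip in tool [ 0.07145273  0.00031527 -0.00325453]
yaw -8.967595692545826 [0.42029362 0.12339217 0.31302613]
[0.42273733 0.04664127 0.205     ] [-1.44457571 -7.55303305 10.79481622]
```

Call:
{"op": "send_rows", "data": {
  "steps": [-0.8,-0.7,-3.5,0,0.3,-0.8,-0.7,-3.25,0,0,-0.8,0,-1,2,0,-0.8,0,0,3,0,-0.8,0,0,2,0,-0.8,0,0,0.8,0,-0.8,0,0,0,0,-0.8,0,0,0,0]
}}

```text
clock: 5.0
position: [0.4227, 0.0446, 0.236]
ee_rot: [0.001, 0.08, 0.997, 0.0]
contact_force: [-0.4, 0.7, -1.4]
width: 0.0232
gripper_force: 40.6
```

Call:
{"op": "send_rows", "data": {
  "steps": [-0.8,0,0,0.4,0,-0.8,0,0,0.4,0,-0.8,0,0,0,0,-0.8,0,0,0,0]
}}

```text
clock: 5.4
position: [0.4219, 0.0441, 0.2274]
ee_rot: [0.0, 0.081, 0.997, 0.0]
contact_force: [0.3, 0.5, -1.9]
width: 0.0227
gripper_force: 40.7
```

Call:
{"op": "send_rows", "data": {
  "steps": [0.6,0,0,0,0,0.6,0,0,0,0,0.6,0,0,0,0,0.6,0,0,0,0,0.6,0,0,0,0,0.6,0,0,0,0,0.6,0,0,0,0]
}}

```text
clock: 6.1
position: [0.4219, 0.0441, 0.2273]
ee_rot: [0.0, 0.081, 0.997, 0.0]
contact_force: [-0.6, -0.3, -0.3]
width: 0.0685
gripper_force: 0.0
```

Run:
```python
from h import *
c,K,T=cam("wrist");np.savez("w3.npz",K=K,T=T,W=tool())
s,_,_=cam("scene");s=cv2.resize(s[150:250,220:340],None,fx=4,fy=4,interpolation=cv2.INTER_CUBIC)
o=np.zeros((600,800,3),np.uint8);o[:,:]=0
a=c[:300];a=cv2.resize(c,(480,300));o[:300,:480]=a;o[200:600,320:800]=s
cv2.imwrite("pics/w3.png",o[:,:,::-1]);cv2.imwrite("pics/w3w.png",c[:,:,::-1])
```

```text
(no output)
```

View pics/w3.png

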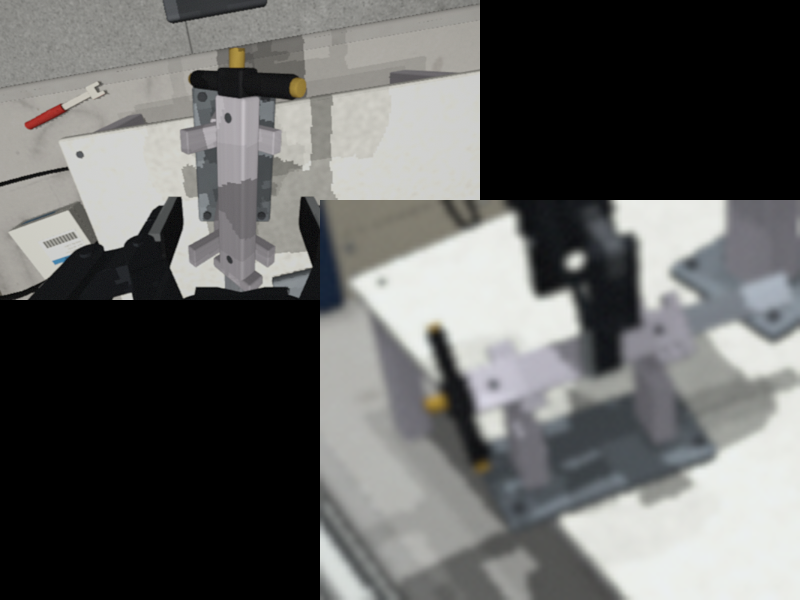

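The probe leans in both saddles, its left (+y) dipole end up at about (398,117) in the full wrist image and its right end at about (253,103). I'll check this against the nominal 45° pose.

Run:
```python
from h import *
f=np.load("w3.npz");K,T=f["K"],f["T"]
m=np.array([.42145,.03875,.205]);th=np.radians(-9.29);x=np.array([np.cos(th),np.sin(th),0]);n=np.array([-np.sin(th),np.cos(th),0]);z=np.array([0,0,1.])
for lean in(30,45,60):
    l=np.radians(lean);y=np.cos(l)*n+np.sin(l)*z;o=m+.0035*n+.0134*z
    print(lean,[np.round(proj(K,T,o-.071*x+s*y)).tolist() for s in(-.042,0,.042)], np.round(proj(K,T,o-.089*x)))
im=cv2.imread("pics/w3w.png");h=cv2.cvtColor(im,cv2.COLOR_BGR2HSV)
k=cv2.inRange(h,(15,130,90),(35,255,255));k[200:]=0
for q in cv2.findContours(k,0,2)[0]:
    if cv2.contourArea(q)>15:print(cv2.boundingRect(q))
```

```text
30 [[240.0, 108.0], [317.0, 112.0], [418.0, 116.0]] [317.  65.]
45 [[258.0, 107.0], [317.0, 112.0], [405.0, 119.0]] [317.  65.]
60 [[277.0, 106.0], [317.0, 112.0], [382.0, 121.0]] [317.  65.]
(386, 104, 22, 26)
(306, 64, 20, 27)
```

Call:
{"op": "send_rows", "data": {
  "steps": [0.6,0,-0.2,1.2,0,0.6,0,0,1.2,0,0.6,0,0,0,0,0.6,0,0,0,0,-1,0,0,0,0,-1,0,0,0,0,-1,0,0,0,0,-1,0,0,0,0,-1,0,0,0,0,-1,0,0,0,0,-1,0,0,0,0,-1,0,0,0,0],
  "newtons": 30
}}

```text
clock: 7.4
position: [0.4218, 0.0414, 0.2041]
ee_rot: [0.001, 0.081, 0.997, -0.001]
contact_force: [-1.7, -2.4, 6.1]
width: 0.0247
gripper_force: 29.4
```

Call:
{"op": "send_rows", "data": {
  "steps": [-1,0,0,-0.3,0,-1,0,0,-0.3,0,-1,0,0,-0.4,0,-1,0,0,-0.5,0,-1,0,0,-0.5,0,-1,0,0,0,0,-1,0,0,0,0,-1,0,0,0,0],
  "newtons": 30
}}

```text
clock: 8.2
position: [0.4214, 0.0422, 0.2231]
ee_rot: [-0.0, 0.081, 0.997, 0.0]
contact_force: [0.4, 1.5, -1.4]
width: 0.0244
gripper_force: 29.5
```

Call:
{"op": "send_rows", "data": {
  "steps": [-1,0,0,0,0,-1,0,0,0,0,-1,0,0,0,0,-1,0,0,0,0,-1,0,0,0,0],
  "newtons": 120
}}

```text
clock: 8.7
position: [0.4216, 0.0421, 0.2233]
ee_rot: [0.0, 0.081, 0.997, 0.0]
contact_force: [0.9, 0.2, -1.4]
width: 0.0205
gripper_force: 117.4
```

Run:
```python
from h import *
c,K,T=cam("wrist");np.savez("w4.npz",K=K,T=T,W=tool());cv2.imwrite("pics/w4.png",c[:,:,::-1]);print(get_state()["width"],get_state()["position"])
```

```text
0.02082133083681797 [0.42152817 0.0421149  0.22327857]
```

View pics/w4.png

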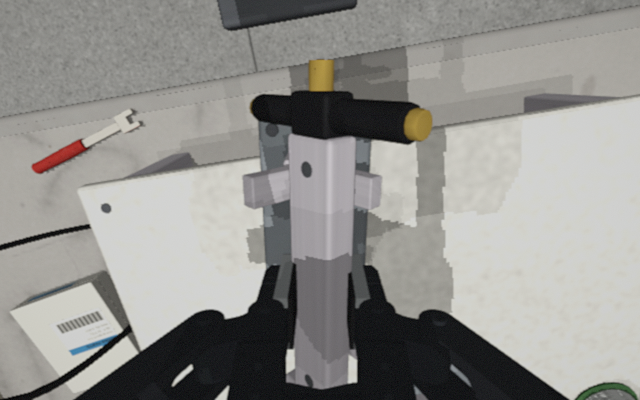

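The probe is held clear of the vee and still leaning. Its plug is at (321,70), the raised dipole end at (418,124) and the low end at (256,107). Next I solve for the lean.

Run:
```python
from h import *
f=np.load("w4.npz");K,T,W=f["K"],f["T"],f["W"]
th=np.radians(-9.29);x=np.array([np.cos(th),np.sin(th),0]);n=np.array([-np.sin(th),np.cos(th),0]);z=np.array([0,0,1.])
for cz in(.2384,):
  for lean in(20,30,35,40,45,55,65):
    l=np.radians(lean);y=np.cos(l)*n+np.sin(l)*z;o=W[:3,3]*[1,1,0]+cz*z
    print(cz,lean,[np.round(proj(K,T,o-.071*x+s*y)).tolist() for s in(-.042,0,.042)],np.round(proj(K,T,o-.089*x)))
```

```text
0.2384 20 [[220.0, 112.0], [321.0, 116.0], [448.0, 120.0]] [321.  60.]
0.2384 30 [[232.0, 111.0], [321.0, 116.0], [446.0, 123.0]] [321.  60.]
0.2384 35 [[238.0, 110.0], [321.0, 116.0], [442.0, 124.0]] [321.  60.]
0.2384 40 [[245.0, 110.0], [321.0, 116.0], [438.0, 125.0]] [321.  60.]
0.2384 45 [[252.0, 109.0], [321.0, 116.0], [432.0, 126.0]] [321.  60.]
0.2384 55 [[267.0, 109.0], [321.0, 116.0], [415.0, 128.0]] [321.  60.]
0.2384 65 [[282.0, 108.0], [321.0, 116.0], [394.0, 130.0]] [321.  60.]
```

Call:
{"op": "send_rows", "data": {
  "steps": [-1,0,0,1,0,-1,0,0,0.8,0,-1,0,0,0,0,-0.22,0,0,0,0,-0.22,0,0,0,0,-0.22,0,0,0,0,-0.22,0,0,0,0,-0.22,0,0,0,0],
  "newtons": 30
}}

```text
clock: 9.55
position: [0.4215, 0.0421, 0.2052]
ee_rot: [0.0, 0.081, 0.997, 0.0]
contact_force: [-0.2, 0.6, 0.5]
width: 0.0333
gripper_force: 0.0
```

Call:
{"op": "send_rows", "data": {
  "steps": [-0.22,0,-0.25,0,0,-0.22,0,-0.2,0,0,-0.22,0,0,0,0,-0.22,0,-0.08,-0.22,0,-0.22,0,-0.09,-0.22,0,-0.22,0,-0.12,-0.21,0,-0.22,0,-0.12,-0.21,0,-0.22,0,-0.15,-0.18,0,-0.22,0,-0.16,-0.18,0,-0.22,0,0,0,0]
}}

```text
clock: 10.55
position: [0.4198, 0.03, 0.2178]
ee_rot: [0.0, 0.081, 0.997, -0.0]
contact_force: [1.3, 1.3, 1.0]
width: 0.0332
gripper_force: 0.7
```

```bash
cat > lean.py <<'E'
from h import *
c,K,T=cam("wrist");cv2.imwrite("pics/lean.png",c[:,:,::-1])
W=tool();th=np.arctan2(-W[1,0],-W[0,0])
x=np.array([np.cos(th),np.sin(th),0]);n=np.array([-np.sin(th),np.cos(th),0]);z=np.array([0,0,1.])
h=cv2.cvtColor(c,cv2.COLOR_RGB2HSV);k=cv2.inRange(h,(15,130,90),(35,255,255));k[200:]=0
for q in cv2.findContours(k,0,2)[0]:
    if cv2.contourArea(q)>15:print("brass",cv2.boundingRect(q))
print("tcp",W[:3,3],"valley off",np.dot(W[:3,3]-[.42145,.03875,.205],n))
import sys
o=np.array([.42145,.03875,.205])+float(sys.argv[1])*n+float(sys.argv[2])*z
for lean in(45,55,65,75,85,90):
    l=np.radians(lean);y=np.cos(l)*n+np.sin(l)*z
    print(lean,[np.round(proj(K,T,o-.071*x+s*y)).tolist() for s in(-.042,0,.042)],np.round(proj(K,T,o-.089*x)))
E
python3 lean.py 0 .017
```

```text
brass (365, 107, 33, 34)
brass (332, 59, 23, 31)
tcp [0.41980879 0.03015408 0.2176507 ] valley off -0.008748048736072883
45 [[276.0, 108.0], [345.0, 114.0], [450.0, 123.0]] [346.  63.]
55 [[289.0, 107.0], [345.0, 114.0], [437.0, 124.0]] [346.  63.]
65 [[303.0, 107.0], [345.0, 114.0], [418.0, 126.0]] [346.  63.]
75 [[317.0, 106.0], [345.0, 114.0], [395.0, 127.0]] [346.  63.]
85 [[332.0, 106.0], [345.0, 114.0], [369.0, 128.0]] [346.  63.]
90 [[339.0, 106.0], [345.0, 114.0], [355.0, 128.0]] [346.  63.]
```

View pics/lean.png

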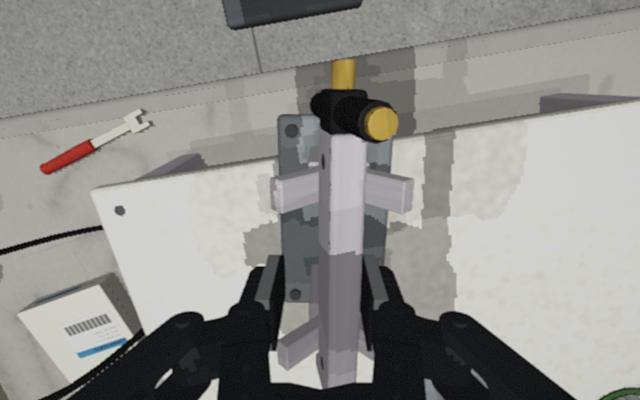

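The arc roll worked. The upper dipole cap is now at (381,124), which means a lean of about 78°. Next I close the fingers onto it.

Call:
{"op": "send_rows", "data": {
  "steps": [-1,0,0.1,0,0,-1,0,0.2,0,0,-1,0,0.2,0,0,-1,0,0.1,0,0,-1,0,0,0,0,-1,0,0,0,0,-1,0,0,0,0],
  "newtons": 60
}}

```text
clock: 11.3
position: [0.4203, 0.0362, 0.2171]
ee_rot: [-0.0, 0.081, 0.997, -0.0]
contact_force: [0.4, -0.4, -0.9]
width: 0.0126
gripper_force: 61.8
```

```bash
python3 lean.py -.003 .020
```

```text
brass (304, 108, 34, 35)
brass (310, 60, 24, 30)
tcp [0.42034917 0.03625499 0.21724497] valley off -0.0026396892087805217
45 [[255.0, 110.0], [320.0, 116.0], [423.0, 126.0]] [320.  64.]
55 [[269.0, 109.0], [320.0, 116.0], [407.0, 128.0]] [320.  64.]
65 [[283.0, 109.0], [320.0, 116.0], [387.0, 129.0]] [320.  64.]
75 [[298.0, 108.0], [320.0, 116.0], [362.0, 131.0]] [320.  64.]
85 [[313.0, 108.0], [320.0, 116.0], [334.0, 131.0]] [320.  64.]
90 [[321.0, 108.0], [320.0, 116.0], [320.0, 131.0]] [320.  64.]
```

Upright (cap centred at column 321) and gripped at 14 mm. Next I touch the vee once, lightly, to learn the probe's height in the hand.

Call:
{"op": "send_rows", "data": {
  "steps": [-1,0,0.13,-0.5,0,-1,0,0.13,0,0,-1,0,0,0,0,-1,0,0,0.2,0,-1,0,0,0,0]
}}

```text
clock: 11.85
position: [0.4208, 0.0391, 0.2202]
ee_rot: [-0.0, 0.081, 0.997, 0.0]
contact_force: [-0.2, -0.7, -0.9]
width: 0.0124
gripper_force: 61.8
```

Call:
{"op": "send_rows", "data": {
  "steps": [-1,0,0,0.15,0,-1,0,0,0,0]
}}

```text
clock: 12.05
position: [0.4208, 0.039, 0.2187]
ee_rot: [-0.0, 0.081, 0.997, 0.0]
contact_force: [-0.6, -0.5, -0.4]
width: 0.0127
gripper_force: 61.8
```

Call:
{"op": "send_rows", "data": {
  "steps": [-1,0,0,0.15,0,-1,0,0,0,0]
}}

```text
clock: 12.25
position: [0.4209, 0.039, 0.2173]
ee_rot: [-0.0, 0.081, 0.997, 0.0]
contact_force: [0.7, 0.7, -1.5]
width: 0.0124
gripper_force: 61.8
```

Call:
{"op": "send_rows", "data": {
  "steps": [-1,0,0,0.15,0,-1,0,0,0,0]
}}

```text
clock: 12.45
position: [0.4212, 0.0388, 0.2161]
ee_rot: [0.0, 0.081, 0.997, -0.0]
contact_force: [-0.7, -0.7, 0.1]
width: 0.0128
gripper_force: 62.0
```

Call:
{"op": "send_rows", "data": {
  "steps": [-1,0,0,0.15,0,-1,0,0,0,0]
}}

```text
clock: 12.65
position: [0.4214, 0.0382, 0.2153]
ee_rot: [0.001, 0.081, 0.997, -0.001]
contact_force: [-1.6, -2.4, 4.2]
width: 0.0128
gripper_force: 62.7
```

Call:
{"op": "send_rows", "data": {
  "steps": [-1,0,0,0.15,0,-1,0,0,0,0]
}}

```text
clock: 12.85
position: [0.4215, 0.038, 0.2149]
ee_rot: [0.001, 0.081, 0.997, -0.001]
contact_force: [-3.1, -3.7, 11.5]
width: 0.0126
gripper_force: 63.6
```

Call:
{"op": "send_rows", "data": {
  "steps": [-1,0,0,0.15,0,-1,0,0,0,0]
}}

```text
clock: 13.05
position: [0.4216, 0.038, 0.2147]
ee_rot: [0.002, 0.081, 0.997, -0.001]
contact_force: [-6.1, -3.7, 19.5]
width: 0.013
gripper_force: 64.8
```

Call:
{"op": "send_rows", "data": {
  "steps": [-1,0,0,-1,0,-1,0,0,-4,0,-1,0,0,-4,0,-1,0,0,-4,-4,-1,0,0,-4,-4,-1,0,0,-3.5,-4,-1,0,0,0,-3.5,-1,-1.2,-4,0,0,-1,-1.2,-4,0,0,-1,-1.3,-3.9,0,0,-1,0,0,0,0,-1,0,0,0,0]
}}

```text
clock: 14.25
position: [0.4709, -0.0755, 0.4156]
ee_rot: [-0.001, -0.054, 0.999, 0.001]
contact_force: [-0.1, 0.2, -1.6]
width: 0.0126
gripper_force: 61.7
```

Run:
```python
from h import *
c,K,T=cam("wrist");W=tool();np.savez("w5.npz",K=K,T=T,W=W);cv2.imwrite("pics/w5.png",c[:,:,::-1])
print(W[:3,3],np.degrees(np.arctan2(-W[1,0],-W[0,0])),get_state()["width"]);print(proj(K,T,[.572,.1065,.315]))
```

```text
[ 0.47052534 -0.07481303  0.41601716] 6.221756808250049 0.012534134257218253
[524.00326295 336.71542441]
```

View pics/w5.png

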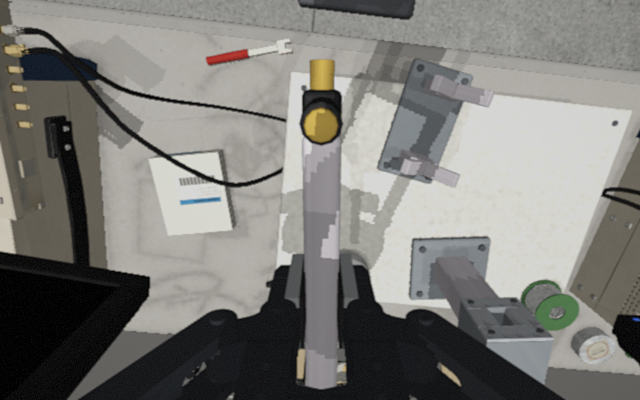

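The wrist view shows the mount from above, with its foot corners near (412,238), (489,237) and (413,300). The front face with its slot is near (505,318), and the top face begins near row 338. I read the edges numerically from here.

Run:
```python
from h import *
g=cv2.imread("pics/w5.png",0).astype(int)
for r in(312,326,345,355):print(r,g[r,448:576:2].tolist())
for c in(478,500,515,535):print(c,g[286:382:2,c].tolist())
f=np.load("w5.npz");K,T=f["K"],f["T"]
x=np.array([np.cos(.109),np.sin(.109),0]);n=np.array([-x[1],x[0],0]);o=np.array([.572,.1065,0])
P=lambda a,b,z:np.round(proj(K,T,o+a*x+b*n+[0,0,z]),1).tolist()
print("top front",P(0,.028,.315),P(0,-.028,.315),"back",P(.05,.028,.315),P(.05,-.028,.315),"bot",P(0,.028,.255),P(0,-.028,.255))
print("slot",[P(0,b,.285+c) for b,c in((.0093,.0133),(-.0093,.0133),(-.0093,-.0133),(.0093,-.0133))])
print("foot",[P(a,b,.15) for a in(-.015,.075) for b in(.05,-.05)])
```

```text
312 [153, 151, 149, 102, 91, 80, 57, 57, 59, 58, 73, 91, 94, 93, 94, 92, 92, 93, 94, 94, 93, 101, 115, 123, 124, 125, 125, 124, 97, 85, 87, 92, 91, 92, 93, 92, 90, 92, 93, 95, 92, 89, 93, 104, 92, 103, 104, 101, 101, 101, 99, 111, 123, 123, 123, 101, 118, 106, 85, 100, 105, 103, 103, 103]
326 [27, 27, 17, 41, 102, 66, 59, 59, 58, 58, 56, 58, 59, 58, 64, 90, 106, 95, 98, 85, 83, 85, 95, 101, 102, 104, 89, 91, 102, 103, 98, 92, 95, 97, 97, 93, 94, 97, 97, 96, 91, 94, 91, 81, 85, 98, 97, 98, 101, 101, 101, 100, 101, 101, 101, 101, 101, 99, 101, 119, 151, 167, 172, 168]
345 [23, 27, 23, 25, 24, 22, 26, 27, 27, 27, 26, 23, 24, 24, 25, 25, 26, 19, 34, 110, 148, 146, 145, 145, 147, 147, 146, 147, 146, 145, 147, 145, 146, 146, 143, 146, 147, 147, 147, 147, 146, 145, 145, 145, 143, 143, 143, 143, 143, 143, 143, 143, 148, 148, 156, 164, 168, 167, 164, 164, 158, 132, 86, 88]
355 [28, 25, 23, 21, 29, 24, 25, 23, 21, 26, 27, 29, 26, 23, 26, 26, 24, 24, 27, 26, 24, 24, 26, 24, 22, 51, 118, 146, 149, 145, 145, 146, 146, 145, 146, 145, 146, 143, 144, 145, 146, 147, 148, 145, 145, 145, 143, 143, 143,
[... 491 characters left out ...]
 24]
515 [210, 209, 212, 211, 213, 204, 88, 44, 70, 84, 92, 98, 95, 92, 93, 91, 90, 79, 76, 81, 98, 94, 94, 96, 84, 90, 131, 182, 146, 146, 145, 145, 145, 147, 145, 145, 145, 145, 147, 143, 68, 21, 21, 27, 22, 22, 21, 23]
535 [129, 125, 116, 115, 117, 120, 112, 117, 115, 113, 114, 103, 94, 91, 89, 90, 95, 91, 82, 83, 83, 85, 82, 91, 85, 79, 170, 173, 138, 143, 144, 146, 145, 146, 145, 145, 147, 148, 147, 144, 144, 144, 144, 141, 144, 145, 125, 37]
top front [557.4, 336.6] [490.6, 336.8] back [545.3, 383.2] [482.0, 383.4] bot [519.0, 295.4] [463.0, 295.5]
slot [[524.1, 323.7], [503.1, 323.7], [489.3, 305.5], [508.8, 305.5]]
foot [[494.0, 237.5], [415.3, 237.7], [483.6, 298.3], [409.7, 298.5]]
```

Run:
```python
from h import *
im=cv2.GaussianBlur(cv2.imread("pics/w5.png"),(3,3),0).astype(float)
gx=np.abs(np.gradient(im,axis=1)).sum(2);gy=np.abs(np.gradient(im,axis=0)).sum(2)
f=np.load("w5.npz");K,T=f["K"],f["T"]
def sub(a,i): 
    if 0<i<len(a)-1: d=a[i-1]-2*a[i]+a[i+1]; return i+(.5*(a[i-1]-a[i+1])/d if d else 0)
    return i
def fit(vert,rng,lo,hi,name):
    p=[]
    for k in rng:
        a=gx[k,lo(k):hi(k)] if vert else gy[lo(k):hi(k),k]
        q=lo(k)+sub(a,int(a.argmax())); p.append((q,k) if vert else (k,q))
    p=np.array(p,np.float32);l=cv2.fitLine(p,cv2.DIST_HUBER,0,.01,.01).ravel();r=np.abs((p[:,0]-l[2])*l[3*0+1]-(p[:,1]-l[3])*l[0])
    print(name,np.round(l,3),"res",round(float(np.median(r)),2));return l
def X(a,b):
    s=np.linalg.solve(np.array([[a[0],-b[0]],[a[1],-b[1]]]),np.array([b[2]-a[2],b[3]-a[3]]));return a[2:]+s[0]*a[:2]
tr=fit(True,range(344,378),lambda k:int(555-(k-345)*.26)-8,lambda k:int(555-(k-345)*.26)+8,"top right")
tf=fit(False,range(494,548),lambda k:331,lambda k:346,"top front")
ff=fit(False,range(422,484),lambda k:230,lambda k:245,"foot front")
fl=fit(True,range(246,290),lambda k:406,lambda k:420,"foot left")
fr=fit(True,range(246,285),lambda k:484,lambda k:498,"foot right")
a,b=ray(K,T,X(ff,fr),.15),ray(K,T,X(ff,fl),.15);d=(a-b)/np.linalg.norm(a-b);x=np.array([d[1],-d[0],0])
print("foot front corners",a,b,np.linalg.norm(a-b),"yaw",np.degrees(np.arctan2(x[1],x[0])),"origin",(a+b)/2+.015*x)
c=ray(K,T,X(tf,tr),.315);print("top corner",c,"front mid",c-.028*d)
p,q=ray(K,T,tf[2:]+tf[:2]*25,.315),ray(K,T,tf[2:]-tf[:2]*25,.315);e=p-q;print("yaw top",np.degrees(np.arctan2(e[1],e[0]))-90)
```

```text
top right [ 2.43000e-01 -9.70000e-01  5.49344e+02  3.58800e+02] res 0.25
top front [ 1.00000e+00 -2.70000e-02  5.18700e+02  3.37763e+02] res 0.06
foot front [ 1.00000e+00 -2.90000e-02  4.47800e+02  2.36643e+02] res 0.07
foot left [ 5.60000e-02 -9.98000e-01  4.09933e+02  2.62600e+02] res 0.09
foot right [ 1.33000e-01 -9.91000e-01  4.87161e+02  2.62000e+02] res 0.08
foot front corners [0.54926031 0.14965079 0.15      ] [0.56312112 0.05014518 0.15      ] 0.10046634972693323 yaw 7.930091541422105 origin [0.57104727 0.10196746 0.15      ]
top corner [0.5693568  0.13229521 0.315     ] front mid [0.57321982 0.10456297 0.315     ]
yaw top 7.902421838735961
```

Call:
{"op": "send_rows", "data": {
  "steps": [-1,0.9,4,0,-1.7,-1,1,4,0,0,-1,0,4,0,0,-1,0,4,0,0,-1,0,0.35,3,0,-1,0,0,4,0,-1,0,0,4,0,-1,0,0,2,0,-1,0,0,0.7,0,-1,0,0,0,0,-1,0,0,0,0]
}}

```text
clock: 15.4
position: [0.4311, 0.085, 0.281]
ee_rot: [0.001, -0.07, 0.998, 0.0]
contact_force: [0.7, 0.2, -0.3]
width: 0.0128
gripper_force: 61.6
```

```bash
cat > ins.py <<'E'
from h import *
W=tool();t=np.radians(7.9);x=np.array([np.cos(t),np.sin(t),0]);n=np.array([-x[1],x[0],0])
d=W[:3,3]-[.5726,.1044,.2762];print("along",d@x*1000+64,"lat",d@n*1000,"z",d[2]*1000,"yaw",np.degrees(np.arctan2(-W[1,0],-W[0,0])),get_state()["contact_force"])
E
python3 ins.py
python3 - <<'E'
from h import *
# scene check of tip height vs. bore
c,K,T=cam("scene");cv2.imwrite("pics/s6.png",c[:,:,::-1])
W=tool();u=-W[:3,0];o=W[:3,3]+[0,0,.0088]
print("tip",proj(K,T,o+.13*u),"plug end",proj(K,T,o-.089*u),"caps",proj(K,T,o-.071*u+[0,0,.042]),proj(K,T,o-.071*u-[0,0,.042]))
h=cv2.cvtColor(c,cv2.COLOR_RGB2HSV);k=cv2.inRange(h,(12,120,70),(35,255,255));k[:,:200]=0;k[:,340:]=0
for q in cv2.findContours(k,0,2)[0]:print(cv2.boundingRect(q))
E
```

```text
along -78.77976994456338 lat 0.18898697596627478 z 4.79466751133073 yaw 7.976038586694639 [ 0.71454088  0.2227718  -0.28344606]
tip [318.65599379 127.54120177] plug end [241.55905756 169.42031654] caps [245.72945442 148.85077343] [251.52060172 180.97835195]
(242, 166, 5, 4)
(244, 149, 3, 4)
```

Call:
{"op": "send_rows", "data": {
  "steps": [-1,0,0,0.48,0,-1,0,0,0,0,-1,-0.5,0,0,0,-1,-0.5,0,0,0,-1,-0.4,0,0,0,-1,-0.3,0,0,0,-1,-0.3,0,0,0,-1,0,0,0,0]
}}

```text
clock: 16.25
position: [0.4498, 0.0872, 0.2745]
ee_rot: [-0.001, -0.069, 0.998, -0.0]
contact_force: [-2.9, 0.1, -0.2]
width: 0.0122
gripper_force: 61.9
```

```bash
python3 ins.py
```

```text
along -59.960874663576476 lat -0.18956060407876418 z -1.675690767966198 yaw 7.937291061636106 [-2.93632597  0.06913619 -0.24680167]
```

Call:
{"op": "send_rows", "data": {
  "steps": [-1,0,0,-0.12,0,-1,0,0,0,0,-1,-0.4,0,0,0,-1,-0.4,0,0,0,-1,0,0,0,0]
}}

```text
clock: 16.75
position: [0.4591, 0.0884, 0.2759]
ee_rot: [0.0, -0.069, 0.998, 0.0]
contact_force: [-1.4, 0.7, -1.2]
width: 0.0125
gripper_force: 61.7
```

```bash
python3 ins.py
```

```text
along -50.608339986930076 lat -0.23430938203195537 z -0.2979062851214964 yaw 7.937643025138264 [-1.42332793  0.66987805 -1.15321355]
```

Tongue 15 mm in with no force. Onwards.

Call:
{"op": "send_rows", "data": {
  "steps": [-1,-0.7,0,0,0,-1,-0.7,0,0,0,-1,-0.7,0,0,0,-1,-0.7,0,0,0,-1,-0.7,0,0,0,-1,-0.6,0,0,0,-1,0,0,0,0]
}}

```text
clock: 17.45
position: [0.4998, 0.0941, 0.2757]
ee_rot: [0.0, -0.069, 0.998, 0.0]
contact_force: [-0.0, -0.4, -1.4]
width: 0.0126
gripper_force: 61.7
```

```bash
python3 ins.py
```

```text
along -9.509680711847082 lat -0.18264493679919153 z -0.5045797177457567 yaw 7.937546232086037 [-0.00708411 -0.43567101 -1.35046718]
```

Call:
{"op": "send_rows", "data": {
  "steps": [-1,-0.4,0,0,0,-1,-0.3,0,0,0,-1,-0.15,0,0,0,-1,-0.15,0,0,0,-1,0,0,0,0]
}}

```text
clock: 17.95
position: [0.5088, 0.0954, 0.2759]
ee_rot: [0.0, -0.069, 0.998, 0.0]
contact_force: [-0.9, -0.5, -0.7]
width: 0.0126
gripper_force: 61.7
```

Call:
{"op": "send_rows", "data": {
  "steps": [-1,-0.15,0,0,0,-1,-0.15,0,0,0,-1,0,0,0,0]
}}

```text
clock: 18.25
position: [0.5119, 0.0958, 0.2759]
ee_rot: [0.0, -0.069, 0.998, 0.0]
contact_force: [-0.3, -0.3, -1.7]
width: 0.0128
gripper_force: 61.7
```

```bash
python3 ins.py
```

```text
along 2.6787897793172135 lat -0.14931650029226035 z -0.265373193684304 yaw 7.936688878061861 [-0.32290648 -0.28174769 -1.67138745]
```

Call:
{"op": "send_rows", "data": {
  "steps": [-1,-0.15,0,0,0,-1,0,0,0,0]
}}

```text
clock: 18.45
position: [0.5123, 0.0959, 0.2757]
ee_rot: [-0.001, -0.069, 0.998, -0.0]
contact_force: [-2.8, -0.5, -0.5]
width: 0.0126
gripper_force: 61.9
```

Call:
{"op": "send_rows", "data": {
  "steps": [-1,-0.15,0,0,0,-1,0,0,0,0]
}}

```text
clock: 18.65
position: [0.5123, 0.0959, 0.2757]
ee_rot: [-0.003, -0.069, 0.998, -0.0]
contact_force: [-6.7, -0.1, 0.6]
width: 0.0123
gripper_force: 62.1
```

Call:
{"op": "send_rows", "data": {
  "steps": [-1,-0.15,0,0,0,-1,0,0,0,0]
}}

```text
clock: 18.85
position: [0.5123, 0.0959, 0.2757]
ee_rot: [-0.004, -0.069, 0.998, -0.0]
contact_force: [-10.3, -2.4, 3.8]
width: 0.0124
gripper_force: 62.3
```

Call:
{"op": "send_rows", "data": {
  "steps": [-1,0.2,0,0,0,-1,0.1,0,0,0,-1,0,0,0,0,-0.2,0,0,0,0,0.2,0,0,0,0,0.2,0,0,0,0,0.2,0,0,0,0,0.2,0,0,0,0]
}}

```text
clock: 19.65
position: [0.5136, 0.096, 0.276]
ee_rot: [0.0, -0.069, 0.998, 0.0]
contact_force: [-0.2, 0.2, 0.6]
width: 0.0515
gripper_force: 0.0
```

```bash
python3 ins.py
python3 - <<'E'
from h import *
c,K,T=cam("wrist");cv2.imwrite("pics/w7.png",c[:,:,::-1])
W=tool();u=-W[:3,0]
h=cv2.cvtColor(c,cv2.COLOR_RGB2HSV);k=cv2.inRange(h,(15,130,90),(35,255,255));k[200:]=0
for q in cv2.findContours(k,0,2)[0]:
    if cv2.contourArea(q)>15:print("brass",cv2.boundingRect(q))
for cz in(.281,.285):
    o=W[:3,3]*[1,1,0]+[0,0,cz];print(proj(K,T,o-.071*u+[0,0,.042]),proj(K,T,o-.089*u))
print(get_state()["width"])
E
```

```text
along 4.4045030889943675 lat -0.16416764109097873 z -0.16021660507076207 yaw 7.933131807776386 [-0.22173944  0.16972459  0.63351327]
brass (304, 88, 32, 33)
brass (309, 55, 22, 27)
[321.85221626 127.09835334] [321.57317254  61.95467148]
[321.89537985 129.07171309] [321.5958044   61.37490339]
0.05093335015502061
```

Run:
```python
from h import *
from scipy.optimize import least_squares
r=get_image("wrist");W=tool();K=r["mtx"];T=W@r["mount"];u=-W[:3,0]/np.linalg.norm(W[:3,0]);z=np.array([0,0,1.])
obs=np.array([104.5,55])
for zs in(.2825,.2835,.285):   # assumed shoulder height
    def f(v):
        x=u*np.cos(v[0])+z*np.sin(v[0]);y=z*np.cos(v[0])-u*np.sin(v[0])
        s=W[:3,3]*[1,1,0]+u*(.064+v[1])+z*zs
        return [proj(K,T,s-.135*x+.042*y)[1]-obs[0],proj(K,T,s-.153*x)[1]-obs[1]]
    print(zs,least_squares(f,[0,0]).x)
```

```text
0.2825 [ 0.05964621 -0.00318829]
0.2835 [ 0.06170314 -0.003163  ]
0.285 [ 0.06478635 -0.00312623]
```

Call:
{"op": "send_rows", "data": {
  "steps": [0.4,0,0,0,0,0.4,0,0,0,0,0.4,0,0,-1,0,0.4,0,0,-3,0,0.4,0,0,-4,0,0.4,0,0,-4,0,0.4,0,0,-3,0,0.4,4,0,-1,0,0.4,4,0,0,0,0.4,0,0,0,0,0.4,0,0,0,0]
}}

```text
clock: 20.85
position: [0.4335, 0.085, 0.4372]
ee_rot: [0.002, -0.069, 0.998, 0.0]
contact_force: [0.7, -0.6, 0.6]
width: 0.0599
gripper_force: 0.0
```

Run:
```python
from h import *
from scipy.optimize import least_squares
c,K,T=cam("wrist");h=cv2.cvtColor(c,cv2.COLOR_RGB2HSV);k=cv2.inRange(h,(15,130,90),(35,255,255))
for q in cv2.findContours(k,0,2)[0]:
    if cv2.contourArea(q)>15:print("brass",cv2.boundingRect(q))
t=np.radians(7.9);u=np.array([np.cos(t),np.sin(t),0]);n=np.array([-u[1],u[0],0]);p=.06;x=u*np.cos(p)+np.array([0,0,np.sin(p)]);y=-u*np.sin(p)+np.array([0,0,np.cos(p)])
for s in([.5726,.1044,.2835],):
    s=np.array(s);print(proj(K,T,s-.135*x+.042*y),proj(K,T,s-.153*x))
```

```text
brass (315, 192, 12, 10)
brass (316, 166, 10, 12)
[321.3817086  196.35865127] [321.33987693 164.46586425]
```

The probe sits where predicted: the cap is at (321,197) against (321,196), and the plug end is at row 166 against 164.

```bash
python3 -c "
from rig import *
print(sign_off())"
```

```text
the job is handed in; nothing more can be done
None
```

The job is handed in: the probe lay in the vee rest at about 45° and was let go, was then turned on edge, and its tongue is through the mount's slot with the shoulder home and the gripper clear; once released it sagged about 0.06 rad in the slot (limit 0.1), and `sign_off()` returned no verdict.

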